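# Load a culture dish under the shaker's spring hold-down flap

## Robot

A 6-joint arm with a two-finger parallel gripper is mounted at the origin on a cart in front of the work surface, level with it; the furniture and walls round the work are solid. World frame = base frame: x ahead of the robot, y to its left, z up, the work surface at z = 0. Lengths are in m, angles in rad, forces in N, time in s.
With the tool pointing down it reaches from about 0.35 to 0.975 m from the base axis. Payload 4.9 kg.
Tool frame: the origin (TCP) lies at the very end of the fingers, on their centre line; the grasp point (between the pads) lies 19 mm behind it; z points along the fingers, y is the line along which they close (so a half turn about z gives the same grasp; the last joint's range is limited). The gripper opens to 85 mm and grips with 20 to 120 N. Pads are 22 mm wide; open, the fingers measure 114 mm over their backs; the gripper's body (76 mm by 85 mm) begins 54 mm behind the grasp point. The pads swing forward as they close: fully open they stand 13 mm farther back than shut.
Start: joints at [1.226, 0.053, 1.613, -0, 1.476, -0.119], TCP at [0.14, 0.609, 0.231] pointing down, gripper open.
Joint ranges: [-3.01, 3.01], [-1.01, 2.22], [0.06, 2.58], [-1.02, 4.17], [0.09, 2.62], [-3.14, 3.14]. Speed limits (rad/s): [2.57, 2.57, 3.14, 3.14, 3.14, 3.14].

## Interface

Orientations are given as a rotation vector (axis times angle).
In Python, from station import ctrl, imaging gives the robot as it stands.
- The arm moves only by the tool play_rows, never from a script. Its argument "series" is a list of rows, each a list of 3 entries, a list of its own where there are three numbers: the opening, from 0 (shut) to 1 (fully open), then the shift along the tool's x, y, z each as a share of 0.05 m, from -1 to 1, then the turn, a rotation vector about the tool's x, y, z each as a share of 8 degrees, from -1 to 1. In form: [[grip, [dx, dy, dz], [ax, ay, az]], ...]. A call has 1 to 8 rows; each row shifts and turns the commanded pose from where the row before left it, along the tool's axes as they then stand; what a row does not reach is not made up. A row lasts 1/8 s, in which the tool goes at most 62.5 mm and 10.7 degrees, less where a joint would pass 70% of its speed; a pose out of reach is approached as far as the arm can. A call with a number of a shift or a turn outside -1 to 1 is refused whole. A call with a gripper value outside its range is refused whole. The fingers move at their own pace and stop on an object; "force" is the grip in N (left out, the last holds). Time passes only in rows, so rows that do not move let the fingers close. It gives the time, the measured TCP pose, the force, the opening and the grip force at its end, in the units of the state.
- ctrl.get_obs(): the state, without advancing time (a new reading comes with each control period).
- imaging.get_image(name): name is "side" or "top"; returns a dict with "color" (384x512x3 uint8, blue, green, red), "fx", "fy", "cx", "cy" (pixels), "extrinsics" (4x4, takes a point from world to camera coordinates). Camera axes: x right, y down, z forward; pixel columns grow to the right and rows downward; lengths in m; the calibration is good to about 2 mm. A picture is of the moment at which its call begins. There is no depth.
- ctrl.finish_job(): hands the job in; it is judged then, once.
The state is a dict: "t": time; "q": joint angles; "dq": joint speeds; "effort": joint torques, N m; "tool_pos": TCP position; "tool_rot": TCP orientation; "contact_force": force on the tool from outside, world axes, zero at the start; "wrist_torque": the same for the moment, N m; "opening": finger opening in m; "grip_force": force on a finger pad.
Only numpy, scipy, OpenCV 4.12 (cv2) and the standard library are available. Lean on these libraries where they do the work, as an engineer would, in place of code of your own. Each camera call takes 0.05 s, during which the arm holds its last target. There are 200 camera calls.

## Task

Load the glass culture dish into the shaker: with one fingertip press down the blue thumb bar and keep it down, so that the spring hold-down flap stays up, and with the other fingertip push the dish along its lane, under the raised flap, until it is home against the padded stop. Then let the bar go, so that the flap comes down on the dish lid and clamps it. Only push the dish, never pick it up; don't let the flap touch it before it is home, and leave the things standing around the shaker where they are.

Things in the scene. Friction and masses are not known exactly. Their poses are not given: they have to be found in the camera images.
- culture_dish: Round glass Petri dish with its lid on, 96 mm in diameter, 15 mm high, about 30 g. Origin: centre of its underside. It starts flat on the shaker's platform in the mouth of the lane, 80 to 115 mm short of its seat and up to 9 mm off the middle, away from the bar. It slides easily; its own turning about the vertical does not matter.
- shaker: White bench-top shaker, fixed, with a flat grey platform on top (284 x 232 mm, x -152 to +132, 70 mm above the bench). Origin: on the bench under the middle of the lane's width. Its x axis is the loading direction (away from the control panel), y points to the side of the blue thumb bar, z up. Numbers below are in this frame.
- dish_seat (a point): Where the centre of the dish's underside is when the dish is home: on the platform (x +55, y 0, z 70 mm). The slippery white PTFE rails (10 mm high) leave 100 mm for the dish: inner faces at y +50 (bar's side, straight, x -132 to +108) and y -50 (from x +16 on, flaring to -71 at x -90). Axes as the shaker's.
- lane_stop (a point): Middle of the foot of the padded stop that closes the lane's end, on its face towards the dish (x +103, y 0, z 70 mm); 11 mm high. Axes as the shaker's.
- hold_flap (a joint): The rocker of flap and thumb bar, rad: 0 = sprung shut, no dish (pad 6 mm above the platform, too low for the dish); 0.22 = resting on the lid of a dish; above about 0.4 the pad clears the lid; 0.75 = bar fully down, pad 34 mm above the platform. The spring always shuts it: at mid-bar about 3 N starts it, about 8 N hold it fully down.
- bar_mid (a point): Middle of the upper face of the blue ribbed thumb bar beside the lane: 150 mm long (x -140 to +10), 27 mm wide. Shut, it slopes up outward at 40 degrees, this point at y +83, 24 mm above the platform. Fully down it is nearly level (y +69 to +96), about 6 mm above the platform: a good height for pushing the dish too. A tip can slide along it while holding it down. Site axes turn with it.
- flap_pad (a point): Middle of the underside of the black pad on the free edge of the aluminium flap (x +37 to +87, from the shaft to y +16, over the seated dish's side nearer the bar). Raised, its top edge is 43 mm above the platform. The shaft runs at y +60, 16 mm up, its bearing blocks are 22 mm high. The dish's near part stays uncovered when home.
- sample_bottle: Bystander: white sample bottle with a tan band, 40 mm in diameter, 83 mm high, standing on the bench beside the shaker. Origin: centre of its underside.
- red_jar: Bystander: small red jar with a black lid, 36 mm in diameter, 28 mm high, on the bench beside the shaker. Origin: centre of its underside.
- beaker: Bystander: small beaker, 54 mm in diameter, 70 mm high, on the bench beside the shaker on the bar's side. Origin: centre of its underside.
- marker_pen: Bystander: black and white marker pen, 120 mm long, 13 mm thick, lying on the bench on the bar's side. Origin: middle of its underside.
Not all that is in view belongs to the job. Of the things like the culture_dish, leave any that is green or red; of the rest the larger one is meant.

How it is judged:
By the outcome, as a careful person would: the job done as asked, in the order asked, and still so for the second after the job is handed in, with the robot touching nothing.
It also fails if it takes over 35 s, if anything falls off the work surface, if the arm or the gripper's body presses on something with over 40 N, if the wrist force passes 120 N, or if a joint passes its speed limit or range.

## Working session

There is one attempt and no reset: what is moved stays moved. The work goes in short steps, Python scripts to look and compute and a tool call to move; the robot and the scene stay as the last step left them, time stands still between calls to the robot, and variables do not carry over. Pictures are saved under pics/ and viewed, at most 10 in all, crops included, and the job is handed in when it is done.

Besides the shell and the picture viewer there is one more tool, called after "Request:" as name(argument=value, ...), one argument or row to a line, values as JSON. play_rows: Moves the arm, as the interface text tells. Shift numbers are shares of 0.05 m and turn numbers shares of 8 degrees, none past 1 either way. Its arguments: {"type":"object","properties":{"series":{"type":"array"},"force":{"type":"number"}},"required":["series"]}

```bash
mkdir -p pics; cat > h.py <<'E'
import sys
sys.path.insert(0,'.')
import numpy as np, cv2
from station import ctrl, imaging
def snap(cam,fn,crop=None,s=1.5):
    d=imaging.get_image(cam); im=d['color']
    if crop: x0,y0,x1,y1=crop; im=im[y0:y1,x0:x1]
    im=cv2.resize(im,None,fx=s,fy=s,interpolation=cv2.INTER_CUBIC)
    cv2.imwrite('pics/'+fn,im); return d
def ray(d,u,v,z):
    E=np.array(d['extrinsics']);R,t=E[:3,:3],E[:3,3]
    c=-R.T@t; r=R.T@np.array([(u-d['cx'])/d['fx'],(v-d['cy'])/d['fy'],1])
    return c+r*(z-c[2])/r[2]
def proj(d,p):
    E=np.array(d['extrinsics']);q=E[:3,:3]@np.array(p)+E[:3,3]
    return np.array([d['fx']*q[0]/q[2]+d['cx'],d['fy']*q[1]/q[2]+d['cy']])
E
python3 - <<'E'
from h import *
a=snap('top','t0.png');b=snap('side','s0.png')
for d in(a,b):
    E=np.array(d['extrinsics']);print(d['fx'],d['cx'],d['cy'],-E[:3,:3].T@E[:3,3],E[:3,:3].round(3).tolist())
o=ctrl.get_obs();print(o['tool_pos'],o['tool_rot'],o['t'],o['contact_force'])
E
```

```text
401.1059466731804 255.83048862113287 195.40288642100091 [0.46116492 0.02430275 0.93740994] [[0.024, -1.0, 0.002], [-0.997, -0.024, -0.076], [0.076, 0.0, -0.997]]
368.31034279663874 254.3403783821002 192.24701127575355 [ 0.44090397 -0.77089637  0.37113449] [[0.996, -0.085, 0.024], [-0.005, -0.324, -0.946], [0.088, 0.942, -0.324]]
[0.13971916 0.60859262 0.23016994] [-3.53892109e-01 -3.12114770e+00  2.88538359e-03] 0.1 [0.75517662 0.84761628 0.55396661]
```

View pics/t0.png

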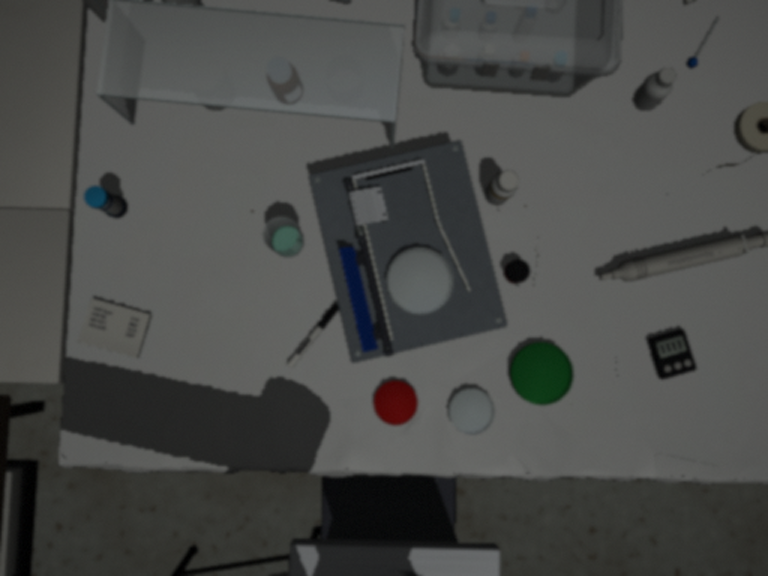

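View pics/s0.png

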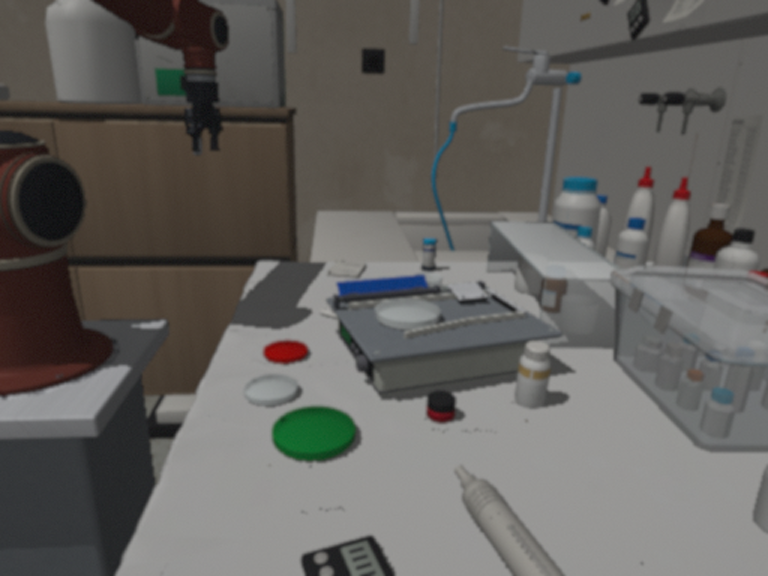

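The top view shows the shaker in the centre, with the bar at about (358,298)/1.5, the dish at (420,280)/1.5 and the flap at (368,205)/1.5. I'll enlarge this area to find the pose.

```bash
python3 - <<'E'
from h import *
d=imaging.get_image('top');im=d['color'][85:250,190:350]
im=cv2.convertScaleAbs(cv2.resize(im,None,fx=3.6,fy=3.6,interpolation=cv2.INTER_CUBIC),alpha=1.8)
cv2.imwrite('pics/t1.png',im)
E
```

```text
(no output)
```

View pics/t1.png

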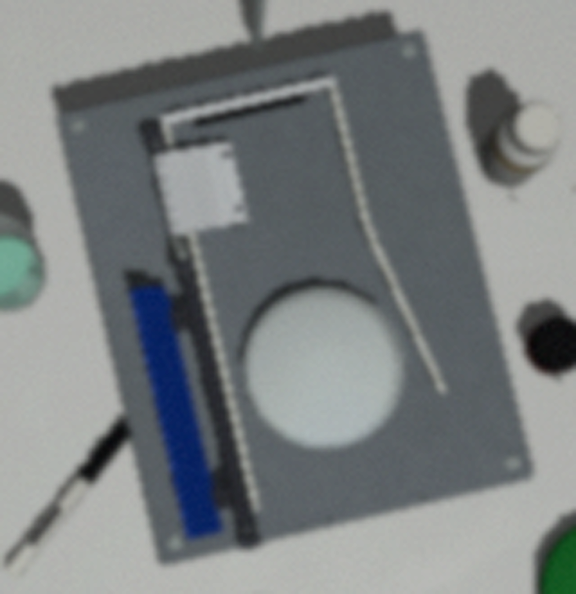

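```bash
cat >> h.py <<'E'
E
python3 - <<'E'
from h import *
from scipy.optimize import least_squares
d=imaging.get_image('top')
P=lambda u,v,z: ray(d,190+u/3.6,85+v/3.6,z)
obs=[((58,108),.132,'a',.07),((424,32),.132,'b',.07),((533,473),-.152,'b',.07),((160,562),-.152,'a',.07),((256,512),-.132,.052,.08),((443,390),-.09,-.073,.08),((370,237),.016,-.052,.08),((335,85),.106,-.052,.08)]
def loc(p):
    out=[]
    for (uv,x,y,z) in obs:
        yy={'a':p[3],'b':p[3]-.232}.get(y,y)
        c,s=np.cos(p[2]),np.sin(p[2])
        w=P(*uv,z)[:2]
        out+=list(np.array([p[0]+c*x-s*yy,p[1]+s*x+c*yy])-w)
    return out
r=least_squares(loc,[.4,.05,.2,.12]);print(r.x,np.degrees(r.x[2]),(np.array(r.fun).reshape(-1,2)*1000).round(1).tolist())
th=r.x[2];R=np.array([[np.cos(th),-np.sin(th)],[np.sin(th),np.cos(th)]])
for n,uv,z in [('dish',(324,366),.083),('barN',(203,535),.08),('barF',(148,287),.09),('beaker',(14,270),.07),('flaptip1',(233,145),.085),('fl2',(246,218),.085)]:
    w=P(*uv,z);print(n,w[:2].round(4),(1000*R.T@(w[:2]-r.x[:2])).round(1))
E
```

```text
[ 0.60122039 -0.00572447  0.24886519  0.11574692] 14.258924823593347 [[-1.3, 0.7], [2.8, -1.0], [-3.4, -1.6], [-2.1, 0.9], [1.9, 0.5], [-1.8, -0.6], [4.6, 0.8], [-0.7, 0.2]]
dish [ 0.5461 -0.0267] [-58.6  -6.8]
barN [0.4443 0.0426] [-140.2   85.5]
barF [0.5898 0.0788] [ 9.8 84.7]
beaker [0.6013 0.1616] [ 41.3 162.1]
flaptip1 [0.6778 0.0306] [83.1 16.3]
fl2 [0.6336 0.0217] [38.2 18.6]
```

```bash
cat >> h.py <<'E'
from scipy.spatial.transform import Rotation as Ro
O=np.array([.6012,-.0057,0]);TH=np.radians(14.26)
S=Ro.from_euler('z',TH).as_matrix()
def w(l): return O+S@np.array(l)
def st(goal=None):
    o=ctrl.get_obs();R=Ro.from_rotvec(o['tool_rot']).as_matrix();p=np.array(o['tool_pos'])
    print('t',round(o['t'],2),'local mm',(1000*S.T@(p-O)).round(1),'F local',(S.T@np.array(o['contact_force'])).round(1),'rot in shaker',(S.T@R).round(3).tolist(),'open',o['opening'])
    if goal is not None: print('shift units',(R.T@(w(np.array(goal)/1000)-p)/.05).round(2))
E
echo
```

Request:
play_rows(
  series=[
    [1,[0,0,0],[0,0,-0.85]],
    [1,[0,0,0],[0,0,-0.85]],
    [1,[0,0,0],[0,0,-0.85]],
    [1,[0,0,0],[0,0,-0.85]],
    [1,[0,0,0],[0,0,0]],
  ],
)

```text
t: 0.82
tool_pos: [0.1399, 0.609, 0.231]
tool_rot: [0.388, -3.117, 0.001]
contact_force: [-0.0, 0.4, 0.7]
opening: 0.0853
grip_force: 0.0
```

```bash
python3 -c "
from h import *
st([-124,34,190])"
```

```text
t 0.82 local mm [-295.7  709.4  231. ] F local [0.1 0.4 0.7] rot in shaker [[-1.0, 0.001, -0.0], [0.001, 1.0, -0.0], [0.0, -0.0, -1.0]] open 0.08525274563218418
shift units [ -3.45 -13.5    0.82]
```

Request:
play_rows(
  series=[
    [1,[-0.25,-0.9,0],[0,0,0]],
    [1,[-0.25,-0.9,0],[0,0,0]],
    [1,[-0.25,-0.9,0],[0,0,0]],
    [1,[-0.25,-0.9,0],[0,0,0]],
    [1,[-0.25,-0.9,0],[0,0,0]],
    [1,[-0.25,-0.9,0],[0,0,0]],
    [1,[-0.25,-0.9,0],[0,0,0]],
    [1,[-0.25,-0.9,0],[0,0,0]],
  ],
)

```text
t: 1.82
tool_pos: [0.326, 0.2835, 0.2314]
tool_rot: [-0.387, 3.117, 0.0]
contact_force: [-0.0, -1.1, 1.2]
opening: 0.0851
grip_force: 0.0
```

Request:
play_rows(
  series=[
    [1,[-0.2,-0.9,0],[0,0,0]],
    [1,[-0.2,-0.9,0],[0,0,0]],
    [1,[-0.2,-0.9,0],[0,0,0]],
    [1,[-0.2,-0.9,0],[0,0,0]],
    [1,[-0.2,-0.9,0],[0,0,0]],
    [1,[-0.2,-0.9,0],[0,0,0]],
    [1,[-0.2,-0.9,0],[0,0,0]],
    [1,[0,0,0],[0,0,0]],
  ],
)

```text
t: 2.82
tool_pos: [0.4716, -0.0054, 0.2312]
tool_rot: [0.38, -3.118, 0.0]
contact_force: [0.2, 0.5, 0.1]
opening: 0.0852
grip_force: 0.0
```

```bash
python3 -c "
from h import *
st([-124,34,140])"
```

```text
t 2.83 local mm [-125.5   32.2  231.2] F local [0.3 0.4 0.1] rot in shaker [[-1.0, 0.006, -0.001], [0.006, 1.0, -0.0], [0.001, -0.0, -1.0]] open 0.08522843686394603
shift units [-0.03  0.04  1.82]
```

Request:
play_rows(
  series=[
    [1,[-0.03,0.04,0.8],[0,0,0]],
    [1,[0,0,0.8],[0,0,0]],
    [1,[0,0,0.6],[0,0,0]],
    [1,[0,0,0],[0,0,0]],
  ],
)

```text
t: 3.32
tool_pos: [0.4694, 0.0003, 0.1185]
tool_rot: [0.389, -3.111, -0.003]
contact_force: [1.0, 0.1, -1.1]
opening: 0.0852
grip_force: 0.0
```

```bash
python3 - <<'E'
from h import *
st([-124,34,85])
a=imaging.get_image('top')['color'][130:260,210:350];b=imaging.get_image('side')['color'][120:260,190:390]
f=lambda i,s:cv2.convertScaleAbs(cv2.resize(i,None,fx=s,fy=s,interpolation=cv2.INTER_CUBIC),alpha=1.6)
A=f(a,2.8);B=f(b,2);h=max(A.shape[0],B.shape[0])
P=lambda i:cv2.copyMakeBorder(i,0,h-i.shape[0],0,0,cv2.BORDER_CONSTANT)
cv2.imwrite('pics/c2.png',np.hstack([P(A),P(B)]))
E
```

```text
t 3.33 local mm [-126.3   38.3  118.5] F local [ 1.  -0.2 -1.1] rot in shaker [[-1.0, 0.0, -0.006], [0.0, 1.0, 0.003], [0.006, 0.003, -1.0]] open 0.08517414731318838
shift units [-0.05 -0.09  0.67]
```

View pics/c2.png

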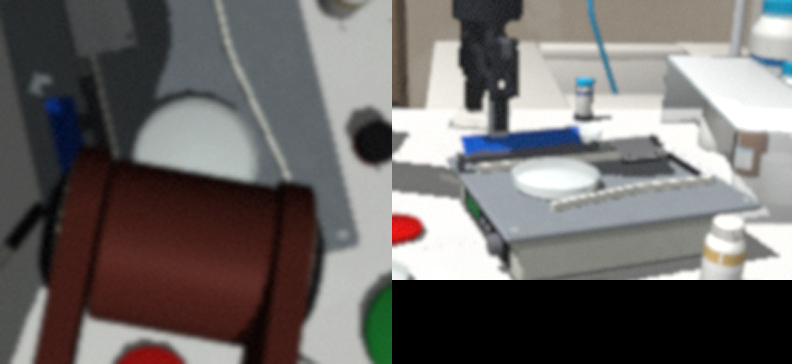

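```bash
python3 - <<'E'
from h import *
st([-124,34,85])
d=imaging.get_image('side')
o=ctrl.get_obs();p=np.array(o['tool_pos']);R=Ro.from_rotvec(o['tool_rot']).as_matrix()
for dz in(0,.007,.013):print(dz,proj(d,p+R@[0,-.05,-dz]).round(1))
st()
im=d['color'][130:230,200:320];cv2.imwrite('pics/c3.png',cv2.convertScaleAbs(cv2.resize(im,None,fx=6,fy=6,interpolation=cv2.INTER_CUBIC),alpha=1.6))
E
```

```text
t 3.42 local mm [-123.7   36.9  122.3] F local [-0.6  0.3 -0.3] rot in shaker [[-1.0, -0.0, 0.001], [-0.0, 1.0, -0.0], [-0.001, -0.0, -1.0]] open 0.08557085291038763
shift units [ 0.01 -0.06  0.75]
0 [243.3 192.3]
0.007 [243.4 189.1]
0.013 [243.4 186.4]
t 3.48 local mm [-123.1   36.5  123.1] F local [ 0.5 -0.7  0.7] rot in shaker [[-1.0, -0.0, 0.003], [-0.0, 1.0, -0.001], [-0.003, -0.001, -1.0]] open 0.0855781536758529
```

View pics/c3.png

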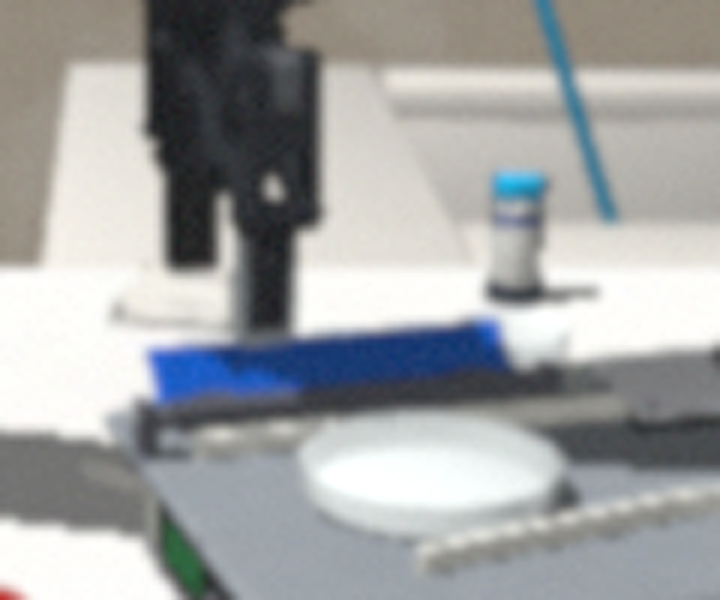

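Request:
play_rows(
  series=[
    [1,[0,-0.04,0.4],[0,0,0]],
    [1,[0,0,0],[0,0,0]],
    [1,[0,0,0],[0,0,0]],
  ],
)

```text
t: 3.85
tool_pos: [0.4734, -0.0029, 0.1029]
tool_rot: [-0.39, 3.115, -0.001]
contact_force: [0.3, 0.4, -0.3]
opening: 0.0852
grip_force: 0.0
```

```bash
python3 -c "
from h import *
st([-124,34,64])"
```

```text
t 3.85 local mm [-123.2   34.2  102.9] F local [ 0.4  0.3 -0.3] rot in shaker [[-1.0, 0.0, 0.002], [0.0, 1.0, -0.001], [-0.002, -0.001, -1.0]] open 0.08523129883828658
shift units [ 0.02 -0.    0.78]
```

Request:
play_rows(
  series=[
    [1,[0.03,0,0.15],[0,0,0]],
    [1,[0,0,0.15],[0,0,0]],
    [1,[0,0,0.15],[0,0,0]],
    [1,[0,0,0.1],[0,0,0]],
    [1,[0,0,0.1],[0,0,0]],
    [1,[0,0,0],[0,0,0]],
    [1,[0,0,0],[0,0,0]],
  ],
)

```text
t: 4.72
tool_pos: [0.4712, -0.0032, 0.0693]
tool_rot: [-0.39, 3.117, -0.0]
contact_force: [-2.1, 0.2, 4.5]
opening: 0.0854
grip_force: 2.4
```

```bash
python3 - <<'E'
from h import *
st([-124,34,64])
d=imaging.get_image('side');im=d['color'][130:230,200:320];cv2.imwrite('pics/c4.png',cv2.convertScaleAbs(cv2.resize(im,None,fx=6,fy=6,interpolation=cv2.INTER_CUBIC),alpha=1.6))
E
```

```text
t 4.72 local mm [-125.4   34.4   69.3] F local [-2.   0.7  4.5] rot in shaker [[-1.0, -0.0, 0.0], [-0.0, 1.0, -0.0], [-0.0, -0.0, -1.0]] open 0.08538480058941803
shift units [-0.03 -0.01  0.11]
```

View pics/c4.png

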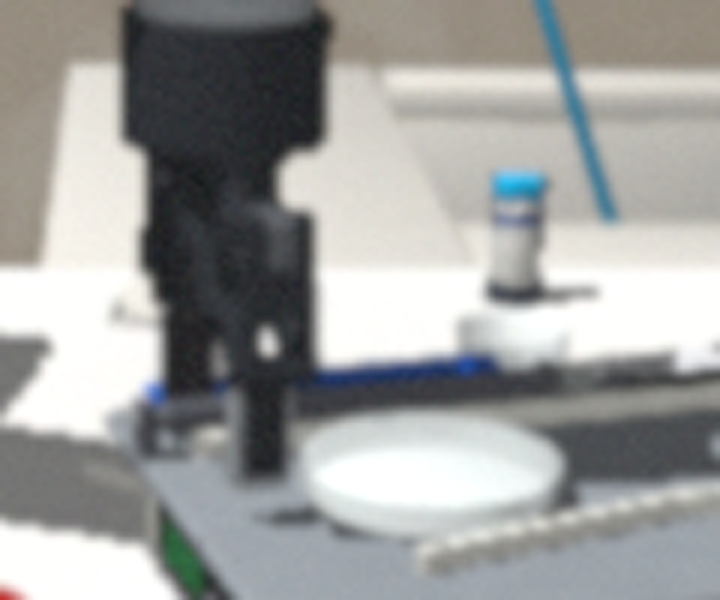

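The bar is mostly down, and the near tip stands behind the dish with a small gap. I'll press a little further.

Request:
play_rows(
  series=[
    [1,[0,0,0.08],[0,0,0]],
    [1,[0,0,0.04],[0,0,0]],
    [1,[0,0,0],[0,0,0]],
    [1,[0,0,0],[0,0,0]],
  ],
)

```text
t: 5.28
tool_pos: [0.4716, -0.0043, 0.0641]
tool_rot: [-0.391, 3.117, -0.004]
contact_force: [-3.3, -4.1, 9.2]
opening: 0.0854
grip_force: 4.5
```

```bash
python3 -c "
from h import *
st([-2.5,34,64])"
```

```text
t 5.28 local mm [-125.3   33.3   64.1] F local [-4.2 -3.1  9.2] rot in shaker [[-1.0, -0.001, -0.0], [-0.001, 1.0, -0.003], [0.0, -0.003, -1.0]] open 0.08538847476180124
shift units [-2.46  0.01  0.  ]
```

Request:
play_rows(
  series=[
    [1,[-0.1,0,0],[0,0,0]],
    [1,[-0.1,0,0],[0,0,0]],
    [1,[-0.1,0,0],[0,0,0]],
    [1,[-0.1,0,0],[0,0,0]],
    [1,[-0.1,0,0],[0,0,0]],
    [1,[-0.1,0,0],[0,0,0]],
    [1,[0,0,0],[0,0,0]],
  ],
)

```text
t: 6.15
tool_pos: [0.5, 0.0041, 0.0635]
tool_rot: [0.391, -3.116, 0.0]
contact_force: [-5.5, -0.4, 7.4]
opening: 0.0855
grip_force: 3.8
```

```bash
python3 - <<'E'
from h import *
st([-2.5,34,64])
d=imaging.get_image('side');im=d['color'][130:230,200:360];cv2.imwrite('pics/c5.png',cv2.convertScaleAbs(cv2.resize(im,None,fx=5,fy=5,interpolation=cv2.INTER_CUBIC),alpha=1.6))
E
```

```text
t 6.15 local mm [-95.6  34.5  63.5] F local [-5.4  0.9  7.4] rot in shaker [[-1.0, -0.001, -0.001], [-0.001, 1.0, 0.0], [0.001, 0.0, -1.0]] open 0.08549774934422148
shift units [-1.86 -0.01 -0.01]
```

View pics/c5.png

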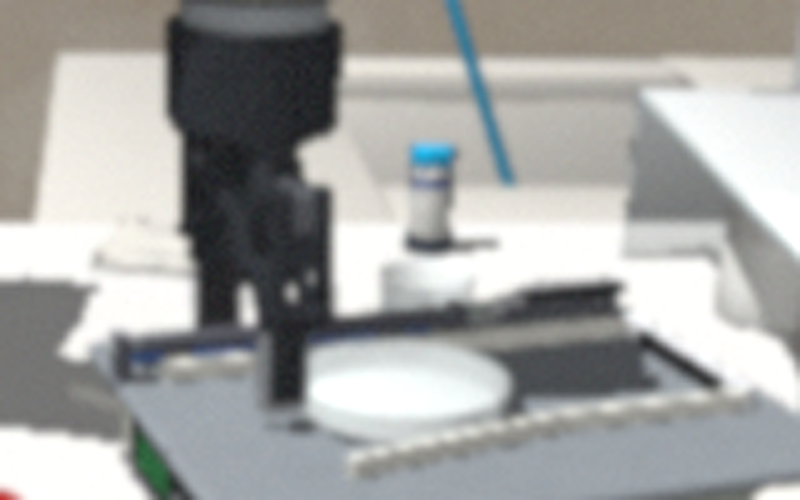

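The bar is fully down, the flap is raised at (570,300), and the tip is touching the dish at (305,380). I'll keep pushing.

Request:
play_rows(
  series=[
    [1,[-0.15,0,0.02],[0,0,0]],
    [1,[-0.15,0,0],[0,0,0]],
    [1,[-0.15,0,0],[0,0,0]],
    [1,[-0.15,0,0],[0,0,0]],
    [1,[-0.15,0,0],[0,0,0]],
    [1,[-0.15,0,0],[0,0,0]],
    [1,[-0.15,0,0],[0,0,0]],
    [1,[0,0,0],[0,0,0]],
  ],
)

```text
t: 7.2
tool_pos: [0.5511, 0.0173, 0.0627]
tool_rot: [0.391, -3.116, -0.001]
contact_force: [-3.2, 0.2, 7.5]
opening: 0.0852
grip_force: 4.3
```

```bash
python3 - <<'E'
from h import *
st([-2.5,34,63])
d=imaging.get_image('side');im=d['color'][130:230,200:360];cv2.imwrite('pics/c6.png',cv2.convertScaleAbs(cv2.resize(im,None,fx=5,fy=5,interpolation=cv2.INTER_CUBIC),alpha=1.6))
E
```

```text
t 7.2 local mm [-42.9  34.6  62.7] F local [-3.1  1.   7.5] rot in shaker [[-1.0, -0.001, -0.001], [-0.001, 1.0, 0.001], [0.001, 0.001, -1.0]] open 0.0851967551013984
shift units [-0.81 -0.01 -0.01]
```

View pics/c6.png

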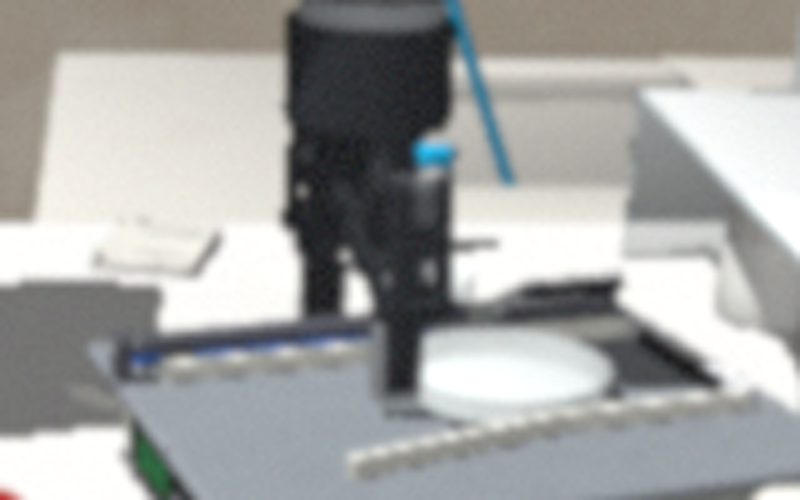

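The dish is sliding into the lane under the raised flap, with about 40 mm to go.

Request:
play_rows(
  series=[
    [1,[-0.14,0,0],[0,0,0]],
    [1,[-0.14,0,0],[0,0,0]],
    [1,[-0.14,0,0],[0,0,0]],
    [1,[-0.14,0,0],[0,0,0]],
    [1,[-0.1,0,0],[0,0,0]],
    [1,[-0.04,0,0],[0,0,0]],
    [1,[0,0,0],[0,0,0]],
  ],
)

```text
t: 8.12
tool_pos: [0.5845, 0.0257, 0.0627]
tool_rot: [0.391, -3.115, -0.0]
contact_force: [-5.6, -1.4, 9.7]
opening: 0.0853
grip_force: 4.5
```

```bash
python3 - <<'E'
from h import *
st([-2.5,34,63])
d=imaging.get_image('side');im=d['color'][150:220,240:360];cv2.imwrite('pics/c7.png',cv2.convertScaleAbs(cv2.resize(im,None,fx=6.5,fy=6.5,interpolation=cv2.INTER_CUBIC),alpha=1.6))
for n,l in dict(back=[7,0,70],front=[103,0,70],right=[55,-48,85],frontlid=[103,0,85]).items(): print(n,((proj(d,w(np.array(l)/1000))-[240,150])*6.5).round(0))
E
```

```text
t 8.12 local mm [-8.4 34.5 62.7] F local [-5.8  0.   9.7] rot in shaker [[-1.0, -0.001, -0.002], [-0.001, 1.0, 0.0], [0.002, 0.0, -1.0]] open 0.08534271576563998
shift units [-0.12 -0.01 -0.01]
back [364. 376.]
front [605. 350.]
right [558. 370.]
frontlid [609. 311.]
```

View pics/c7.png

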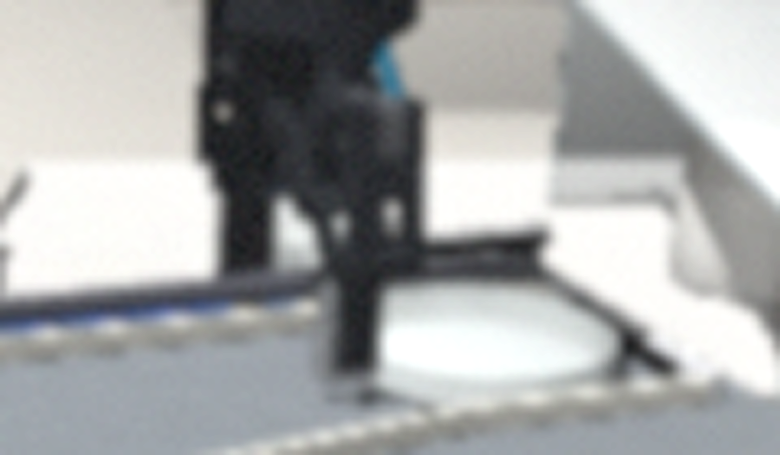

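Request:
play_rows(
  series=[
    [1,[-0.04,0,0],[0,0,0]],
    [1,[-0.03,0,0],[0,0,0]],
    [1,[0,0,0],[0,0,0]],
    [1,[0,0,0],[0,0,0]],
  ],
)

```text
t: 8.68
tool_pos: [0.5877, 0.0265, 0.0627]
tool_rot: [0.391, -3.115, 0.0]
contact_force: [-5.3, -0.7, 8.2]
opening: 0.0854
grip_force: 4.6
```

```bash
python3 -c "
from h import *
st([-2.5,34,63])"
```

```text
t 8.68 local mm [-5.2 34.5 62.7] F local [-5.3  0.6  8.2] rot in shaker [[-1.0, -0.001, -0.002], [-0.001, 1.0, 0.0], [0.002, 0.0, -1.0]] open 0.08538225359261165
shift units [-0.05 -0.01 -0.01]
```

Request:
play_rows(
  series=[
    [1,[-0.03,0,0],[0,0,0]],
    [1,[0,0,0],[0,0,0]],
    [1,[-0.03,0,0],[0,0,0]],
    [1,[0,0,0],[0,0,0]],
  ],
)

```text
t: 9.18
tool_pos: [0.5906, 0.0272, 0.0627]
tool_rot: [0.391, -3.115, -0.0]
contact_force: [-6.3, -1.6, 10.3]
opening: 0.0857
grip_force: 4.6
```

```bash
python3 -c "
from h import *
st([-2.5,34,63])"
```

```text
t 9.18 local mm [-2.2 34.5 62.7] F local [-6.5  0.  10.3] rot in shaker [[-1.0, -0.001, -0.002], [-0.001, 1.0, 0.0], [0.002, 0.0, -1.0]] open 0.08573325241470812
shift units [ 0.01 -0.01 -0.01]
```

Request:
play_rows(
  series=[
    [1,[-0.03,0,0],[0,0,0]],
    [1,[0,0,0],[0,0,0]],
    [1,[0,0,0],[0,0,0]],
  ],
)

```text
t: 9.55
tool_pos: [0.592, 0.0276, 0.0626]
tool_rot: [0.391, -3.115, 0.0]
contact_force: [-5.9, -1.2, 9.6]
opening: 0.0852
grip_force: 4.6
```

```bash
python3 - <<'E'
from h import *
st([-2.5,34,63])
d=imaging.get_image('side');im=d['color'][165:215,260:360];cv2.imwrite('pics/c8.png',cv2.convertScaleAbs(cv2.resize(im,None,fx=8,fy=8,interpolation=cv2.INTER_CUBIC),alpha=1.5))
st()
E
```

```text
t 9.55 local mm [-0.7 34.6 62.6] F local [-6.   0.3  9.6] rot in shaker [[-1.0, -0.001, -0.002], [-0.001, 1.0, 0.0], [0.002, 0.0, -1.0]] open 0.08522442784357147
shift units [ 0.04 -0.01 -0.01]
t 9.6 local mm [-0.7 34.5 62.6] F local [-5.3 -0.2  8.5] rot in shaker [[-1.0, -0.001, -0.002], [-0.001, 1.0, 0.0], [0.002, 0.0, -1.0]] open 0.08560280757775122
```

View pics/c8.png

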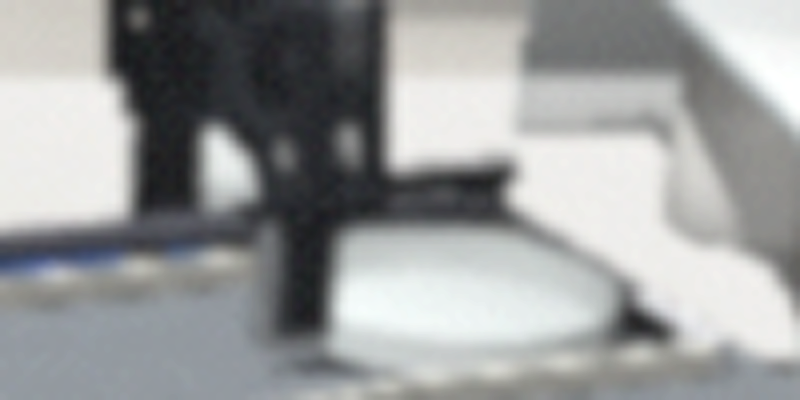

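```bash
python3 - <<'E'
from h import *
d=imaging.get_image('side')
a=np.linspace(0,2*np.pi,400)
for xc in(47,51,55):
    q=np.array([proj(d,w([xc/1e3+.048*np.cos(t),.002+.048*np.sin(t),z])) for t in a for z in(.072,.083)])
    i=q[:,0].argmax();print(xc,q[i].round(1))
g=d['color'].max(2)
for r in(198,200,202,204):print(r,g[r,330:348].tolist())
for y in (0,-20,-40):print('stop foot/top',proj(d,w([.103,y/1e3,.07])).round(1),proj(d,w([.103,y/1e3,.081])).round(1))
E
```

```text
47 [333.1 202.5]
51 [334.6 202.3]
55 [336.2 202.1]
198 [133, 129, 126, 118, 112, 112, 124, 138, 149, 156, 158, 159, 159, 159, 158, 159, 158, 159]
200 [138, 136, 134, 132, 128, 122, 109, 96, 99, 120, 141, 152, 157, 157, 158, 158, 159, 159]
202 [148, 144, 141, 136, 132, 124, 112, 87, 73, 97, 128, 145, 152, 151, 153, 158, 159, 158]
204 [155, 153, 151, 144, 134, 119, 96, 65, 39, 40, 57, 83, 109, 130, 145, 155, 157, 154]
stop foot/top [333.1 203.8] [333.6 199.4]
stop foot/top [337.6 206.8] [338.1 202.3]
stop foot/top [342.3 209.9] [342.8 205.3]
```

Request:
play_rows(
  series=[
    [1,[-0.03,0,0],[0,0,0]],
    [1,[-0.03,0,0],[0,0,0]],
    [1,[0,0,0],[0,0,0]],
    [1,[0,0,0],[0,0,0]],
  ],
)

```text
t: 10.15
tool_pos: [0.5932, 0.0278, 0.0624]
tool_rot: [0.39, -3.11, 0.001]
contact_force: [-11.9, -3.9, 13.9]
opening: 0.0856
grip_force: 7.6
```

```bash
python3 - <<'E'
from h import *
st()
d=imaging.get_image('side')
g=d['color'].max(2)
for r in(198,200,202,204):print(r,g[r,330:348].tolist())
st()
E
```

```text
t 10.15 local mm [ 0.5 34.4 62.4] F local [-12.5  -0.9  13.9] rot in shaker [[-1.0, -0.0, -0.007], [-0.0, 1.0, 0.0], [0.007, 0.0, -1.0]] open 0.08560811049347804
198 [135, 132, 127, 120, 116, 116, 124, 139, 149, 155, 158, 159, 159, 158, 158, 159, 159, 160]
200 [139, 136, 135, 133, 129, 123, 114, 105, 105, 121, 141, 153, 157, 157, 157, 159, 158, 160]
202 [149, 146, 141, 136, 131, 127, 120, 101, 82, 98, 128, 146, 153, 152, 152, 156, 158, 159]
204 [156, 154, 151, 146, 135, 120, 103, 78, 46, 40, 57, 83, 110, 130, 145, 156, 157, 155]
t 10.2 local mm [ 0.6 34.4 62.4] F local [-11.9   0.1  12.7] rot in shaker [[-1.0, -0.0, -0.007], [-0.0, 1.0, 0.0], [0.007, 0.0, -1.0]] open 0.08527631337985361
```

Fx rose from -6 N to -12 N, so the dish is against the stop. I'll back off gently and then lift to release the bar.

Request:
play_rows(
  series=[
    [1,[0.02,0,0],[0,0,0]],
    [1,[0.02,0,0],[0,0,0]],
    [1,[0.02,0,0],[0,0,0]],
    [1,[0.02,0,0],[0,0,0]],
    [1,[0.03,0,0],[0,0,0]],
    [1,[0.03,0,0],[0,0,0]],
    [1,[0.03,0,0],[0,0,0]],
    [1,[0,0,0],[0,0,0]],
  ],
)

```text
t: 11.2
tool_pos: [0.5904, 0.0269, 0.0645]
tool_rot: [-0.387, 3.11, 0.001]
contact_force: [3.6, 2.3, 6.5]
opening: 0.0852
grip_force: 3.4
```

```bash
python3 - <<'E'
from h import *
st()
d=imaging.get_image('side')
g=d['color'].max(2)
for r in(200,202,204):print(r,g[r,330:348].tolist())
E
```

```text
t 11.2 local mm [-2.4 34.2 64.5] F local [4.  1.3 6.5] rot in shaker [[-1.0, 0.001, 0.008], [0.001, 1.0, -0.001], [-0.008, -0.001, -1.0]] open 0.08516726148585536
200 [138, 137, 135, 132, 129, 120, 108, 94, 97, 116, 139, 153, 156, 157, 158, 158, 158, 159]
202 [149, 145, 141, 137, 131, 124, 114, 92, 74, 94, 127, 146, 152, 152, 153, 156, 159, 159]
204 [155, 154, 151, 143, 134, 119, 98, 70, 42, 39, 58, 83, 109, 131, 145, 155, 157, 154]
```

Request:
play_rows(
  series=[
    [1,[0.03,0,0],[0,0,0]],
    [1,[0,0,-0.1],[0,0,0]],
    [1,[0,0,-0.12],[0,0,0]],
    [1,[0,0,-0.12],[0,0,0]],
    [1,[0,0,-0.12],[0,0,0]],
    [1,[0,0,-0.2],[0,0,0]],
    [1,[0,0,-0.4],[0,0,0]],
    [1,[0,0,-0.6],[0,0,0]],
  ],
)

```text
t: 12.25
tool_pos: [0.5852, 0.026, 0.1455]
tool_rot: [0.39, -3.116, -0.0]
contact_force: [0.7, 0.6, 0.2]
opening: 0.0857
grip_force: 0.0
```

Request:
play_rows(
  series=[
    [1,[0,0,-0.8],[0,0,0]],
    [1,[0,0,-0.8],[0,0,0]],
    [1,[0.8,0,0],[0,0,0]],
    [1,[0.9,0,0],[0,0,0]],
    [1,[0.9,0,0],[0,0,0]],
    [1,[0.9,0,0],[0,0,0]],
    [1,[0,0,0],[0,0,0]],
    [1,[0,0,0],[0,0,0]],
  ],
)

```text
t: 13.25
tool_pos: [0.4168, -0.0172, 0.2261]
tool_rot: [-0.389, 3.115, -0.001]
contact_force: [-0.7, 0.6, 0.7]
opening: 0.0851
grip_force: 0.0
```

```bash
python3 - <<'E'
from h import *
st()
d=imaging.get_image('side')
g=d['color'].max(2)
for r in(200,202,204):print(r,g[r,330:348].tolist())
t=imaging.get_image('top')
# dish: bright region on platform in top view
c=t['color'][100:200,230:310]
a=np.linspace(0,2*np.pi,12,endpoint=False)
for n,rr in(('in44',.044),('out53',.053)):
    print(n,[int(t['color'][tuple(proj(t,w([.055+rr*np.cos(x),.001+rr*np.sin(x),.084])).round().astype(int)[::-1])].max()) for x in a])
# dish extent along lane at y=-15
for y in(-.015,-.03):
  print([ (x,int(t['color'][tuple(proj(t,w([x/1e3,y,.084])).round().astype(int)[::-1])].max())) for x in list(range(-6,26,3))+list(range(85,113,3))])
# bar blue pixels height in side view
hsv=cv2.cvtColor(d['color'],cv2.COLOR_BGR2HSV);m=cv2.inRange(hsv,(105,150,40),(130,255,255));m[:170]=0
ys,xs=np.nonzero(m[:, 210:300]);print('blue rows',ys.min(),ys.max(),len(ys))
E
```

```text
t 13.25 local mm [-181.5   34.3  226.1] F local [-0.6  0.7  0.7] rot in shaker [[-1.0, 0.0, 0.002], [0.0, 1.0, -0.001], [-0.002, -0.001, -1.0]] open 0.0851402424295527
200 [135, 132, 132, 128, 128, 127, 129, 134, 143, 150, 154, 155, 153, 153, 154, 155, 155, 154]
202 [146, 142, 138, 132, 129, 122, 113, 98, 92, 112, 137, 146, 150, 149, 149, 153, 155, 156]
204 [151, 150, 147, 140, 130, 117, 94, 69, 42, 38, 57, 81, 107, 127, 140, 152, 154, 151]
in44 [90, 88, 48, 49, 117, 113, 109, 110, 98, 88, 85, 81]
out53 [100, 32, 48, 48, 35, 28, 67, 66, 63, 90, 60, 36]
[(-6, 66), (-3, 67), (0, 67), (3, 67), (6, 68), (9, 71), (12, 91), (15, 104), (18, 118), (21, 119), (24, 119), (85, 107), (88, 105), (91, 101), (94, 86), (97, 77), (100, 61), (103, 31), (106, 73), (109, 102), (112, 74)]
[(-6, 67), (-3, 66), (0, 66), (3, 66), (6, 67), (9, 67), (12, 67), (15, 66), (18, 71), (21, 84), (24, 94), (85, 84), (88, 78), (91, 62), (94, 57), (97, 59), (100, 52), (103, 43), (106, 58), (109, 109), (112, 96)]
blue rows 187 196 227
```

```bash
python3 -c "
from h import *
print(ctrl.finish_job())"
```

```text
the job is handed in; nothing more can be done
None
```

I pushed the dish home against the padded stop with the bar held down, then released the bar and handed the job in at about 13 s; the flap coming down on the lid is inferred from the bar's height in the side image, not seen directly.

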